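# Load the filter plate and click its carriage into the beam notch

## Robot

A 6-joint arm with a two-finger parallel gripper is mounted at the origin on the work surface. World frame = base frame: x ahead of the robot, y to its left, z up, the work surface at z = 0. Lengths are in m, angles in rad, forces in N, time in s.
With the tool pointing down it reaches from about 0.3 to 0.825 m from the base axis. Payload 5.4 kg.
Tool frame: the origin (TCP) lies where the fingers leave the gripper's body, on its centre line; the fingertips stand 88 mm ahead of it and the grasp point (between the pads) lies 69 mm ahead of it (finger_overhang is the distance from the TCP to the fingertips, in m); x points along the fingers, y is the direction in which the jaws open and shut, and the axes are right-handed (so a half turn about x gives the same grasp; the last joint's range is limited). The gripper opens to 92 mm and grips with 3 to 60 N. Pads are 20 mm wide; open, the fingers measure 128 mm over their backs; the gripper's body (75 mm by 189 mm) begins 69 mm behind the grasp point.
Start: joints at [0.975, 0.158, 1.597, -0, 1.386, -0.21], TCP at [0.216, 0.533, 0.303] pointing down, gripper open.
Joint ranges: [-2.91, 2.91], [-0.94, 2.29], [0.18, 2.7], [-1.29, 4.43], [0.17, 2.64], [-3, 3]. Speed limits (rad/s): [2.57, 2.57, 3.14, 3.14, 3.14, 3.14].

## Interface

Orientations are given as a rotation vector (axis times angle).
In Python, from rig import * gives the robot as it stands.
- The arm moves only by the shell command python3 -m pendant 'ROWS'. ROWS is text: rows parted by semicolons, each of 7 numbers parted by spaces: the closure, from -1 (fully open) to 1 (shut), then the shift along the tool's x, y, z in cm, then the turn, a rotation vector about the tool's x, y, z in rad. A call has 1 to 5 rows; each row shifts and turns the pose as measured when the row begins, along the tool's axes as they then stand; what a row does not reach is not made up. A row lasts 1/12 s, in which the tool goes at most 41.7 mm and 7.16 degrees, less where a joint would pass 70% of its speed; a pose out of reach is approached as far as the arm can. A call with a gripper value outside its range is refused whole. The fingers move at their own pace and stop on an object; the grip force is fixed at half the most. Time passes only in rows, so rows that do not move let the fingers close. It gives the time, the measured TCP pose, the force and the opening at its end, in the units of the state.
- get_state(): the state, without advancing time (a new reading comes with each control period).
- grab_frame(name): name is "scene" or "top" or "wrist"; returns (picture, depth): 400x640x3 uint8, red, green, blue; 400x640 float32, m along the optical axis (not along the pixel's ray), 0 where there is no reading.
- calibration(name): a dict with "camera_matrix" (3x3 intrinsics, pixels), "R" (3x3) and "t" (3): a world point X has camera coordinates R X + t. Camera axes: x right, y down, z forward; pixel columns grow to the right and rows downward; lengths in m; the calibration is good to about 2 mm. The wrist camera is an equidistant fisheye: a pixel r from the principal point sees the ray r / f radians off the axis. A picture is of the moment at which its call begins: read the wrist's pose just before it. calibration takes no time and is no camera call; for the wrist camera it gives the pose at the moment of the call.
- sign_off(): hands the job in, once; it reports no verdict.
The state is a dict: "time_s": time; "qpos": joint angles; "dq": joint speeds; "joint_efforts": joint torques, N m; "tcp_pos": TCP position; "tcp_rot": TCP orientation; "ft_force": force on the tool from outside, world axes, zero at the start; "ft_torque": the same for the moment, N m; "width": finger opening in m.
Only numpy, scipy, OpenCV 4.12 (cv2) and the standard library are available. Lean on these libraries where they do the work, as an engineer would, in place of code of your own. Each camera call takes 0.05 s, during which the arm holds its last target.

## Task

Take the filter plate with the narrow tab on top out of the rack and push it down into the slot of the rail carriage until it is fully home, then let go of it. Then take hold of the carriage's black knob and slide the carriage along its rail until its spring ball clicks into the notch of the lamp-and-detector station; finish while still gripping the knob, with the carriage standing still in the notch. Leave the other plates, the vials and the beaker where they are.

Things in the scene. Friction and masses are not known exactly. Their poses are not given: they have to be found in the camera images.
- plate_tab: the filter plate to load: bare aluminium, 8 mm thick (its x), 60 mm wide (y), upright in one of the rack's three slots. Body 60 mm tall with a round glass window; on top in the middle a tab 24 mm wide, 8 mm thick, reaching 85 mm above the origin. Origin: centre of its underside, 10 mm above the table in the rack. About 70 g. The same either way round
- plate_b: another filter plate in the rack, 8 x 60 x 50 mm tall, no tab, oblong window; leave it there. Origin: centre of its underside
- plate_c: a second plate like plate_b; leave it there. Origin: centre of its underside
- rack: grey fixed block 170 (x) x 90 (y) x 28 mm tall with three slots 55 mm apart along its x, each 11 x 63 mm and 18 mm deep. Origin: centre of its underside
- rail_unit: fixed white base plate 110 (x) x 400 (y) x 12 mm with a steel rail along its y, rail top 30 mm above the table. Origin: centre of its underside. The carriage slides along its y
- carriage: aluminium carriage on the rail, 50 (x) x 150 (y, from -105 to +45) x 10 mm. Origin: 31 mm above the table, below the slot's middle; axes as the rail unit's. It slides along y only, friction about 1 N; it starts near the -y end of the rail, the station is on its +y side. A sprung steel ball of 10 mm sticks out of its +x side (ball centre x 31, y 0, z 5 mm)
- slot (a point): centre of the floor of the carriage's slot, 41 mm above the table, axes as the carriage's. It takes a plate upright, plate thickness along x: 10.6 (x) x 63 (y) mm, 22 mm deep; above that, lips flare outward to a mouth of about 23 x 75 mm, 30 mm above this point, and guide a plate that is a few mm off
- knob (a point): middle of the top of the carriage's upright black knob, 96 mm above the table. The knob is a square post 20 (x) x 16 (y) mm, graspable over its upper 45 mm, and stands at carriage y = -90 mm
- station: fixed station across the rail: white lamp housing on the +x side (62 to 108 mm from the rail's middle), grey detector housing on the -x side (62 to 98 mm), both 45 mm along y and 95 mm tall; beside the rail on the +x side a low block with two upright steel rods 14 mm apart along y, the notch between them. Origin: on the table, on the rail's middle line abreast of the notch; axes as the rail unit's
- notch (a point): centre of the carriage's ball when in the notch, 36 mm above the table: the carriage is home when its origin is level with this along the rail. Moving to +y the ball meets the first rod 14 mm early, resistance rises by 5 to 12 N, and from 7 mm early (top of the rod) the ball pulls the carriage on (2 to 4 N) into the notch; beyond it the second rod resists likewise. Play under 1 mm
- vial_1: clear vial with an orange cap, 28 mm diameter, 62 mm tall, standing by the rack; leave it alone. Origin: centre of its underside
- vial_2: clear vial with an orange cap, 28 mm diameter, 62 mm tall, standing between the robot and the rail; leave it alone. Origin: centre of its underside
- vial_3: clear vial with an orange cap, 28 mm diameter, 62 mm tall, standing beyond the rail unit; leave it alone. Origin: centre of its underside
- beaker: glass beaker, 68 mm diameter, 90 mm tall, beyond the rail; leave it alone. Origin: centre of its underside
Mind the look-alikes: they are no part of the job. What is shaped like the plate_tab but blue, purple or yellow is not meant.

How it is judged:
On the way:
1. the tabbed plate stands fully home in the carriage's slot and is let go, before the carriage reaches the notch (z of plate_tab in the frame of slot between -0.003 and 0.003 m and horizontal distance between plate_tab and slot below 0.004 m and angle between plate_tab's own z axis and vertical below 0.06 rad and contact force between the fingers and plate_tab below 0.1 N and y of carriage in the frame of notch below -0.02 m), for 0.2 s.
At the end, for the whole second after the job is handed in: The plate stands on the slot's floor (within 3 mm in height, 4 mm sideways, 0.06 rad upright) and is not touched by the fingers; the carriage is within 2 mm of the notch along the rail and still (under 5 mm/s); the fingers grip the carriage with more than 4 N in all (z of plate_tab in the frame of slot between -0.003 and 0.003 m and horizontal distance between plate_tab and slot below 0.004 m and angle between plate_tab's own z axis and vertical below 0.06 rad and y of carriage in the frame of notch between -0.002 and 0.002 m and linear speed of carriage below 0.005 m/s and contact force between the fingers and carriage above 4 N and contact force between the fingers and plate_tab below 0.1 N); the arm keeps its last pose, push and grip.
It fails at once if another plate, a vial or the beaker is moved by more than 30 mm or tipped (distance of any of plate_b, plate_c, vial_1, vial_2, vial_3, beaker from where it was at the start of the episode above 0.03 m or angle between any of plate_b, plate_c, vial_1, vial_2, vial_3, beaker's own z axis and vertical above 0.5 rad).
It also fails if it takes over 67 s, if anything falls off the work surface, if the arm or the gripper's body presses on something with over 40 N, if the wrist force passes 120 N, or if a joint passes its speed limit or range.

## Working session

There is one attempt and no reset: what is moved stays moved. The work goes in short steps, Python scripts to look and compute and a shell command to move; the robot and the scene stay as the last step left them, time stands still between calls to the robot, and variables do not carry over. Pictures are saved under pics/ and viewed, and the job is handed in when it is done.

```bash
mkdir -p pics; ls; python3 - <<'E'
from rig import *
import cv2
s=get_state();print(s['tcp_pos'],s['tcp_rot'],s['width'],s['time_s'])
import numpy as np
for n in ("scene","top","wrist"):
    c=calibration(n)
    p,d=grab_frame(n);cv2.imwrite(f"pics/{n}0.png",p[:,:,::-1]);np.savez(f"pics/{n}0.npz",p=p,d=d,**c)
    print(n,c)
E
```

```text
pics
[0.21612003 0.53233227 0.30172246] [ 0.30129879  1.55027428 -0.30409173] 0.09192803437189087 0.0
scene {'camera_matrix': array([[515.46916526,   0.        , 318.78036084],
       [  0.        , 515.46916526, 200.89265036],
       [  0.        ,   0.        ,   1.        ]]), 'R': array([[-0.67772497,  0.73503187,  0.02042073],
       [ 0.40573758,  0.39697656, -0.82327798],
       [-0.6132421 , -0.54967059, -0.56727098]]), 't': array([ 0.32262804, -0.1802705 ,  1.57855043])}
top {'camera_matrix': array([[518.4505812 ,   0.        , 316.27627935],
       [  0.        , 518.4505812 , 199.24207701],
       [  0.        ,   0.        ,   1.        ]]), 'R': array([[-0.02937797, -0.99956649,  0.00193861],
       [-0.99821216,  0.02923706, -0.05213128],
       [ 0.052052  , -0.00346665, -0.99863836]]), 't': array([0.09614239, 0.52122803, 1.23024802])}
wrist {'camera_matrix': array([[309.70691629,   0.        , 316.85747472],
       [  0.        , 309.70691629, 201.76583419],
       [  0.        ,   0.        ,   1.        ]]), 'R': array([[ 0.37599494,  0.92661839, -0.00248186],
       [ 0.89173785, -0.36111084,  0.27276835],
       [ 0.25185595, -0.10477269, -0.96207654]]), 't': array([-0.57485226, -0.02938136,  0.39150239])}
```

View pics/scene0.png

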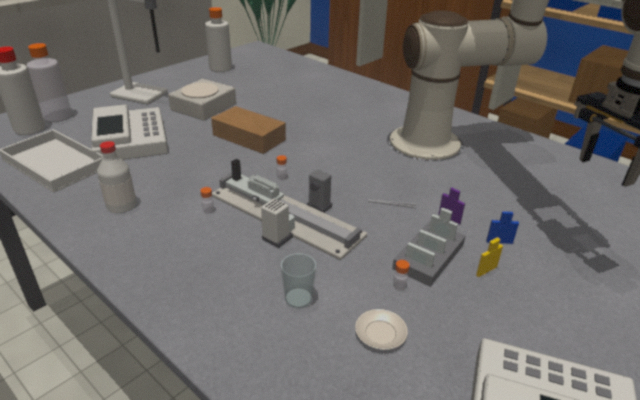

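View pics/top0.png

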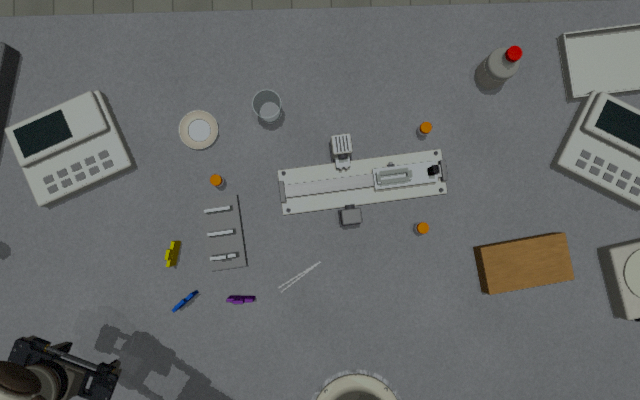

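View pics/wrist0.png

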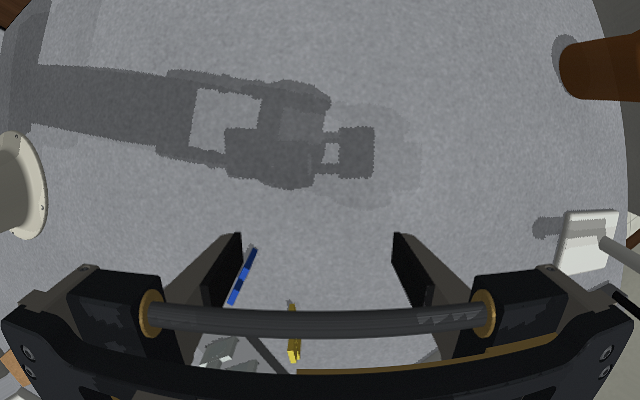

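```bash
cat > h.py <<'E'
import numpy as np,cv2
from rig import *
def load(f): 
    z=np.load(f); return z
def world(z,u,v,h=None):
    K=z['camera_matrix'];R=z['R'];t=z['t']
    r=np.linalg.inv(K)@[u,v,1.]
    if h is None: return R.T@(r*z['d'][int(round(v)),int(round(u))]-t)
    c=-R.T@t; w=R.T@r; return c+w*(h-c[2])/w[2]
def crop(p,x0,x1,y0,y1,s,f):
    cv2.imwrite(f,cv2.resize(p[y0:y1,x0:x1,::-1],None,fx=s,fy=s,interpolation=cv2.INTER_CUBIC))
E
python3 - <<'E'
from h import *
z=load('pics/top0.npz');p=z['p']
crop(p,190,270,180,280,6,'pics/a1.png')
crop(p,270,450,125,235,4.4,'pics/a2.png')
s=load('pics/scene0.npz');crop(s['p'],380,540,170,300,5,'pics/a3.png')
E
```

```text
(no output)
```

View pics/a1.png

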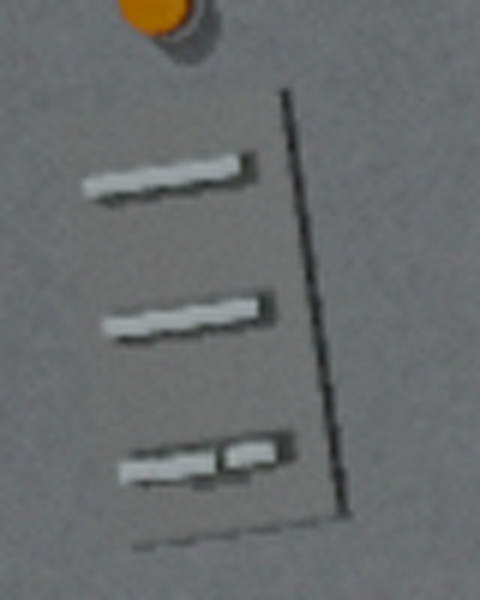

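View pics/a2.png

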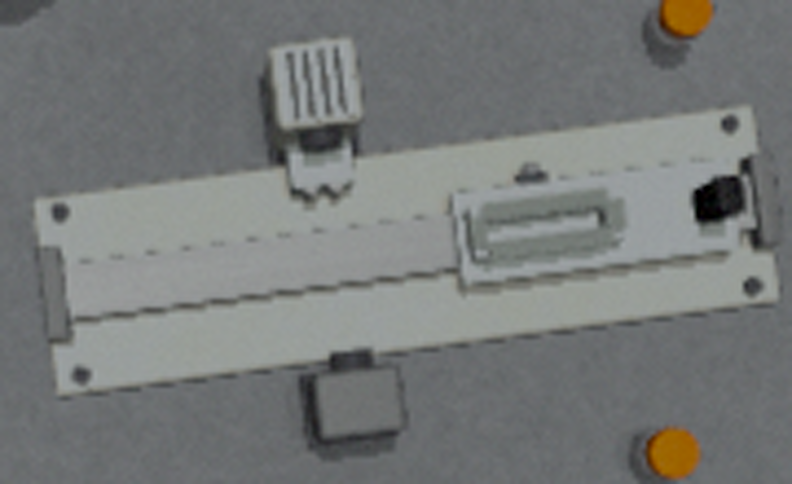

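View pics/a3.png

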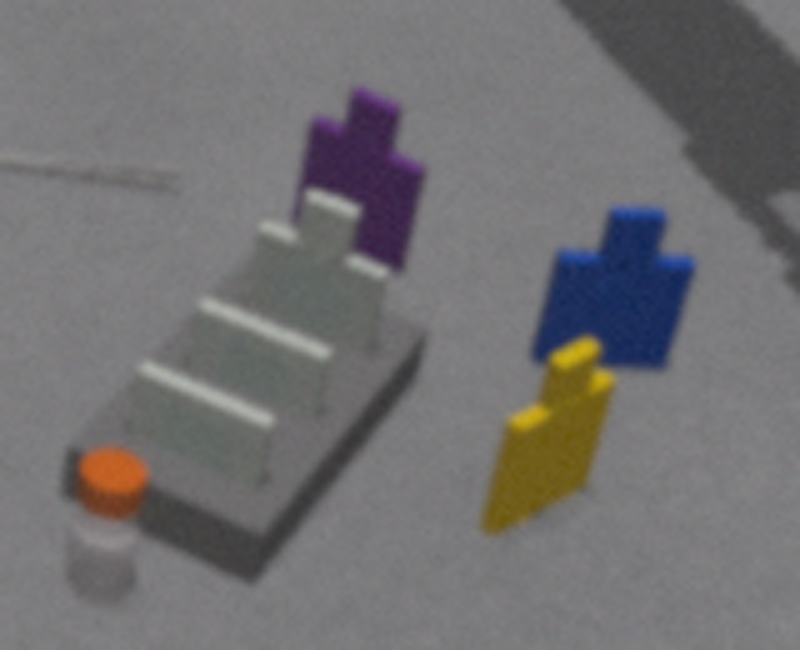

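```bash
python3 - <<'E'
from h import *
np.set_printoptions(precision=4,suppress=True)
z=load('pics/top0.npz')
A=lambda x,y:(190+(x+.5)/6-.5,180+(y+.5)/6-.5)
B=lambda x,y:(270+(x+.5)/4.4-.5,125+(y+.5)/4.4-.5)
def seg(n,f,a,b,h):
    P=world(z,*f(*a),h);Q=world(z,*f(*b),h);d=P-Q
    print(n,P,Q,'mid',(P+Q)/2,'len',np.linalg.norm(d),'yaw of y',np.arctan2(-d[0],d[1]))
seg('tab',A,(119,471),(277,452),.07)
seg('b',A,(83,188),(241,164),.06)
seg('c',A,(102,327),(258,306),.06)
seg('rackedge',A,(285,90),(344,515),.028)
seg('base top',B,(36,200),(750,107),.012)
seg('base bot',B,(58,396),(778,300),.012)
seg('slotmouth',B,(468,232),(622,212),.071)
seg('slotinner L-R',B,(489,236),(608,218),.063)
for k,(q,h) in dict(knob=((719,199),.096),ball=((532,175),.036),notch=((321,193),.036),rod1=((308,197),.04),rod2=((333,193),.04),st=((323,90),.095),det=((361,402),.095)).items(): print(k,world(z,*B(*q),h))
# depth tests
for q in [(719,199),(545,225),(323,90)]: print(world(z,*B(*q)))
for n,u,v in [('v1',216,181),('v2',422,228),('v3',425,128)]: print(n,world(z,u,v,.062),world(z,u,v))
print(world(z,212,258),world(z,230,256),world(z,221,257))
E
```

```text
tab [0.394 0.328 0.07 ] [0.3994 0.268  0.07  ] mid [0.3967 0.298  0.07  ] len 0.060272383491329976 yaw of y 0.0898408123498517
b [0.5021 0.3419 0.06  ] [0.5095 0.281  0.06  ] mid [0.5058 0.3114 0.06  ] len 0.061310266248534764 yaw of y 0.1217668714917518
c [0.4486 0.3355 0.06  ] [0.4548 0.2756 0.06  ] mid [0.4517 0.3056 0.06  ] len 0.0602559566139409 yaw of y 0.10436704700852088
rackedge [0.5396 0.2683 0.028 ] [0.3719 0.2487 0.028 ] mid [0.4558 0.2585 0.028 ] len 0.1688752593850262 yaw of y -1.454721066850839
base top [0.5969 0.1714 0.012 ] [ 0.6368 -0.2216  0.012 ] mid [ 0.6169 -0.0251  0.012 ] len 0.3950238992507671 yaw of y 0.10098369975729292
base bot [0.4894 0.1621 0.012 ] [ 0.5303 -0.2325  0.012 ] mid [ 0.5098 -0.0352  0.012 ] len 0.3967416216251803 yaw of y 0.10326279201484936
slotmouth [ 0.5671 -0.0573  0.071 ] [ 0.5752 -0.138   0.071 ] mid [ 0.5712 -0.0977  0.071 ] len 0.08108115075650028 yaw of y 0.1002728713472859
slotinner L-R [ 0.5654 -0.0692  0.063 ] [ 0.573 -0.132  0.063] mid [ 0.5692 -0.1006  0.063 ] len 0.06326809409733894 yaw of y 0.12124922669862685
knob [ 0.578  -0.1831  0.096 ]
ball [ 0.6   -0.097  0.036]
notch [0.5936 0.0167 0.036 ]
rod1 [0.5912 0.0239 0.04  ]
rod2 [0.593  0.0105 0.04  ]
st [0.64   0.0172 0.095 ]
det [0.4798 0.003  0.095 ]
[ 0.5778 -0.1827  0.0977]
[ 0.5725 -0.1024  0.0401]
[0.64   0.0173 0.0954]
v1 [0.5702 0.3112 0.062 ] [0.57   0.3108 0.0641]
v2 [ 0.448  -0.1601  0.062 ] [ 0.4479 -0.161   0.0574]
v3 [ 0.6795 -0.1763  0.062 ] [ 0.679  -0.1756  0.0652]
[0.394  0.322  0.0706] [0.3975 0.2804 0.0742] [0.3972 0.2963 0.0989]
```

```bash
cat >> h.py <<'E'
from scipy.spatial.transform import Rotation as Ro
np.set_printoptions(precision=4,suppress=True)
def Rt(yaw):  # tool x down, tool y along sign* (cos yaw, sin yaw)
    x=np.array([0,0,-1.]);y=np.array([np.cos(yaw),np.sin(yaw),0]);return np.c_[x,y,np.cross(x,y)]
def to(xyz_tcp,yaw):
    s=get_state();R=Ro.from_rotvec(s['tcp_rot']).as_matrix()
    d=np.array(xyz_tcp)-s['tcp_pos']
    T=Rt(yaw)
    print('t',round(s['time_s'],2),'tcp',s['tcp_pos'],'w',round(s['width'],4),'F',s['ft_force'],'q',s['qpos'])
    print(' shift now cm',R.T@d*100,' turn',Ro.from_matrix(R.T@T).as_rotvec(),' shift after turn cm',T.T@d*100)
E
python3 - <<'E'
from h import *
s=get_state();print(Ro.from_rotvec(s['tcp_rot']).as_matrix())
for y in (.11,.11+np.pi): to((.397,.298,.095+.12),y)
E
```

```text
[[-0.0008  0.3763  0.9265]
 [-0.0012  0.9265 -0.3763]
 [-1.     -0.0014 -0.0003]]
t 0.15 tcp [0.2162 0.5325 0.302 ] w 0.0919 F [ 0.9637 -0.5734 -0.2521] q [ 0.9749  0.1589  1.5979  0.      1.3862 -0.2101]
 shift now cm [  8.7077 -14.9073  25.5774]  turn [1.075  0.0005 0.0014]  shift after turn cm [ 8.6951 15.3989 25.2888]
t 0.15 tcp [0.2162 0.5325 0.302 ] w 0.0919 F [ 0.9637 -0.5734 -0.2521] q [ 0.9749  0.1589  1.5979  0.      1.3862 -0.2101]
 shift now cm [  8.7077 -14.9073  25.5774]  turn [-2.0665 -0.0016  0.0005]  shift after turn cm [  8.6951 -15.3989 -25.2888]
```

```bash
python3 -m pendant '-1 0 0 0 0.12 0 0;-1 0 0 0 0.12 0 0;-1 0 0 0 0.12 0 0;-1 0 0 0 0.12 0 0;-1 0 0 0 0.12 0 0' && python3 -m pendant '-1 0 0 0 0.12 0 0;-1 0 0 0 0.12 0 0;-1 0 0 0 0.12 0 0;-1 0 0 0 0.12 0 0;-1 0 0 0 0 0 0'; python3 - <<'E'
from h import *
to((.397,.298,.27),.11)
E
```

```text
time_s: 0.57
tcp_pos: [0.2156, 0.5315, 0.2997]
tcp_rot: [0.781, 1.425, -0.79]
ft_force: [-0.1, -0.1, -1.1]
width: 0.0919
time_s: 0.98
tcp_pos: [0.215, 0.5307, 0.2975]
tcp_rot: [1.156, 1.235, -1.173]
ft_force: [0.1, -0.2, 0.1]
width: 0.0922
t 0.98 tcp [0.215  0.5307 0.2975] w 0.0922 F [ 0.1333 -0.1937  0.091 ] q [ 0.9749  0.1618  1.6036 -0.      1.3861  0.9151]
 shift now cm [ 2.8389 16.7953 24.2937]  turn [-0.0502  0.0077  0.0062]  shift after turn cm [ 2.7489 15.5375 25.1268]
```

```bash
python3 -m pendant '-1 0 0 0 -0.05 0.008 0.006;-1 0 2 3.2 0 0 0;-1 0 2 3.2 0 0 0;-1 0 2 3.2 0 0 0;-1 0 2 3.2 0 0 0' && python3 -m pendant '-1 0 2 3.2 0 0 0;-1 0 2 3.2 0 0 0;-1 0 2 3.2 0 0 0;-1 0 0 0 0 0 0'; python3 - <<'E'
from h import *
to((.397,.298,.27),.11)
c=calibration('wrist');p,d=grab_frame('wrist');cv2.imwrite('pics/w1.png',p[:,:,::-1]);np.savez('pics/w1.npz',p=p,d=d,**c)
E
```

```text
time_s: 1.4
tcp_pos: [0.3078, 0.4137, 0.2956]
tcp_rot: [1.103, 1.276, -1.105]
ft_force: [1.1, 0.4, 0.3]
width: 0.092
time_s: 1.73
tcp_pos: [0.3864, 0.3188, 0.2949]
tcp_rot: [1.094, 1.279, -1.096]
ft_force: [0.6, -0.7, 0.6]
width: 0.0916
t 1.73 tcp [0.3864 0.3188 0.2949] w 0.0916 F [ 0.6389 -0.6947  0.63  ] q [ 0.4481 -0.0287  1.809  -0.0002  1.3627  0.2941]
 shift now cm [2.4913 0.7281 2.2125]  turn [0.0441 0.0007 0.0013]  shift after turn cm [2.4909 0.8217 2.18  ]
```

View pics/w1.png

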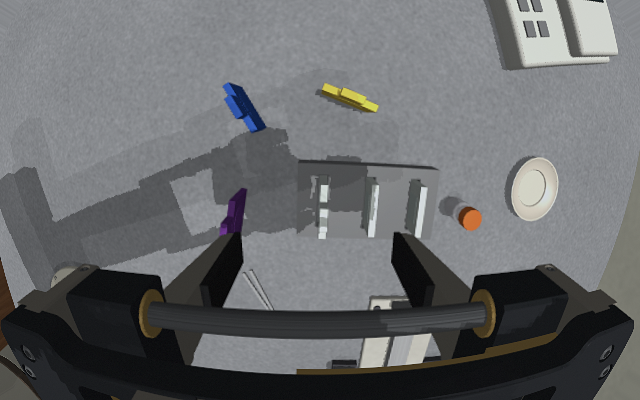

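```bash
cat >> h.py <<'E'
def fray(z,u,v):
    K=z['camera_matrix'];a=np.array([(u-K[0,2]),(v-K[1,2])]);r=np.hypot(*a);th=r/K[0,0]
    return np.array([*(np.sin(th)*a/r),np.cos(th)])
def fw(z,u,v,h=None):
    ray=fray(z,u,v);R=z['R'];t=z['t']
    if h is None: return R.T@(ray/ray[2]*z['d'][int(round(v)),int(round(u))]-t)
    c=-R.T@t;w=R.T@ray;return c+w*(h-c[2])/w[2]
E
python3 - <<'E'
from h import *
z=load('pics/w1.npz')
crop(z['p'],285,445,150,250,5,'pics/w1a.png')
E
```

```text
(no output)
```

View pics/w1a.png

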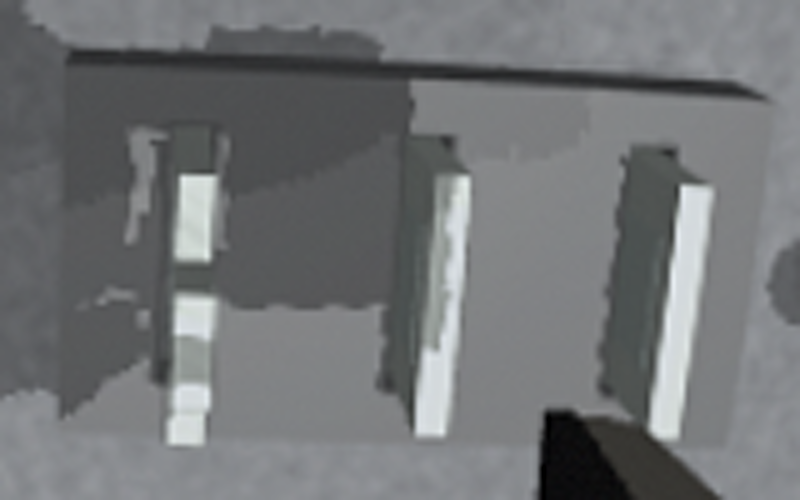

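```bash
python3 - <<'E'
from h import *
z=load('pics/w1.npz')
A=lambda x,y:(285+(x+.5)/5-.5,150+(y+.5)/5-.5)
def seg(n,a,b,h):
    P=fw(z,*A(*a),h);Q=fw(z,*A(*b),h);d=P-Q
    print(n,P,Q,'mid',(P+Q)/2,'len',np.linalg.norm(d),'yaw',np.arctan2(-d[0],d[1]))
seg('body',(198,172),(186,445),.07)
seg('tab',(196,293),(190,410),.095)
seg('c',(458,175),(430,438),.06)
seg('b',(697,184),(662,440),.06)
seg('rack',(66,66),(768,98),.028)
E
```

```text
body [0.391  0.3298 0.07  ] [0.398  0.2704 0.07  ] mid [0.3945 0.3001 0.07  ] len 0.05972670512548762 yaw 0.11841006056184236
tab [0.3929 0.3119 0.095 ] [0.3956 0.2882 0.095 ] mid [0.3943 0.3    0.095 ] len 0.023887869288208057 yaw 0.1124452633823811
c [0.4461 0.3357 0.06  ] [0.4524 0.276  0.06  ] mid [0.4492 0.3058 0.06  ] len 0.06002306920941315 yaw 0.10497875671683682
b [0.4997 0.3425 0.06  ] [0.5067 0.2828 0.06  ] mid [0.5032 0.3127 0.06  ] len 0.060110411963092594 yaw 0.11705210716796394
rack [0.3598 0.3404 0.028 ] [0.5258 0.3608 0.028 ] mid [0.4428 0.3506 0.028 ] len 0.16722878305629907 yaw 1.6932292099569035
```

```bash
python3 - <<'E'
from h import *
to((.3945,.3000,.200),.113)
E
```

```text
t 1.78 tcp [0.3848 0.3206 0.2948] w 0.0919 F [-0.0544 -0.0645 -0.0187] q [ 0.4519 -0.0287  1.8092  0.0019  1.3634  0.297 ]
 shift now cm [9.4789 0.6663 2.1905]  turn [ 0.0416 -0.001   0.0027]  shift after turn cm [9.483  0.7306 2.1519]
```

```bash
python3 -m pendant '-1 0 0 0 0.042 0 0.003;-1 0 0.7 2.1 0 0 0;-1 3.2 0 0 0 0 0;-1 3.2 0 0 0 0 0;-1 3 0 0 0 0 0' && python3 -m pendant '-1 0 0 0 0 0 0'; python3 - <<'E'
from h import *
to((.3945,.3000,.158),.113)
to((.3945,.3000,.158),.113)
E
```

```text
time_s: 2.2
tcp_pos: [0.3969, 0.3054, 0.2061]
tcp_rot: [1.131, 1.262, -1.101]
ft_force: [0.0, -0.3, 0.7]
width: 0.0924
time_s: 2.28
tcp_pos: [0.3928, 0.3049, 0.2002]
tcp_rot: [1.121, 1.268, -1.108]
ft_force: [-1.2, 0.1, -0.7]
width: 0.0919
t 2.28 tcp [0.3928 0.3049 0.2002] w 0.0919 F [-1.2394  0.0918 -0.7075] q [0.4143 0.0591 1.9176 0.0048 1.1584 0.2843]
 shift now cm [4.2215 0.0824 0.53  ]  turn [ 0.0151 -0.0061 -0.0049]  shift after turn cm [4.2241 0.1109 0.5029]
t 2.28 tcp [0.3928 0.3049 0.2002] w 0.0919 F [-1.2394  0.0918 -0.7075] q [0.4143 0.0591 1.9176 0.0048 1.1584 0.2843]
 shift now cm [4.2215 0.0824 0.53  ]  turn [ 0.0151 -0.0061 -0.0049]  shift after turn cm [4.2241 0.1109 0.5029]
```

```bash
python3 -m pendant '-1 0 0.1 0.5 0.013 -0.006 -0.005;-1 2.2 0 0 0 0 0;-1 0 0 0 0 0 0'; python3 - <<'E'
from h import *
to((.3945,.3000,.158),.113)
c=calibration('wrist');p,d=grab_frame('wrist');cv2.imwrite('pics/w2.png',p[:,:,::-1]);np.savez('pics/w2.npz',p=p,d=d,**c)
to((.3945,.3000,.158),.113)
E
```

```text
time_s: 2.53
tcp_pos: [0.3936, 0.3021, 0.1802]
tcp_rot: [1.119, 1.264, -1.12]
ft_force: [-1.1, 0.4, -1.6]
width: 0.0923
t 2.53 tcp [0.3936 0.3021 0.1802] w 0.0923 F [-1.0709  0.419  -1.5577] q [0.4104 0.0895 1.9297 0.0002 1.123  0.2895]
 shift now cm [2.217  0.0673 0.2151]  turn [ 0.0078 -0.      0.0006]  shift after turn cm [2.217  0.0677 0.2145]
t 2.58 tcp [0.3953 0.3028 0.183 ] w 0.0919 F [0.2369 0.3525 0.8809] q [0.4104 0.087  1.926  0.0002 1.1241 0.2895]
 shift now cm [ 2.4959 -0.1198  0.2731]  turn [ 0.0078 -0.0015 -0.0042]  shift after turn cm [ 2.4967 -0.1073  0.2703]
```

View pics/w2.png

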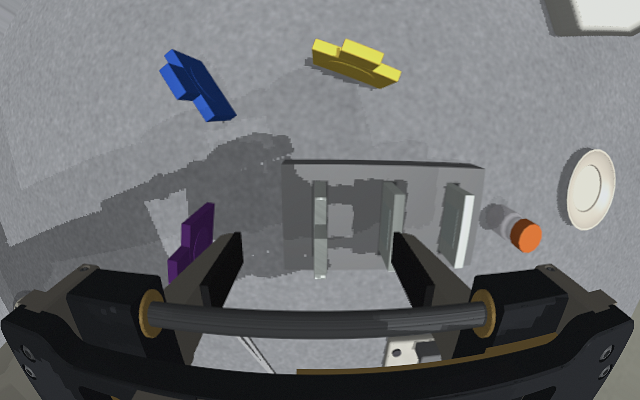

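```bash
python3 -m pendant '-1 1.2 -0.02 0.23 0.008 0 0;-1 1.1 0 0 0 0 0;-1 0 0 0 0 0 0;1 0 0 0 0 0 0;1 0 0 0 0 0 0' && python3 -m pendant '1 0 0 0 0 0 0;1 0 0 0 0 0 0;1 0 0 0 0 0 0;1 0 0 0 0 0 0;1 0 0 0 0 0 0'; python3 - <<'E'
from h import *
to((.3945,.3000,.158),.113)
E
```

```text
time_s: 3.0
tcp_pos: [0.3988, 0.3024, 0.1649]
tcp_rot: [1.135, 1.254, -1.113]
ft_force: [-0.5, 0.2, 0.6]
width: 0.0806
time_s: 3.42
tcp_pos: [0.3997, 0.3027, 0.1665]
tcp_rot: [1.137, 1.253, -1.11]
ft_force: [-0.3, -1.0, 0.2]
width: 0.047
t 3.42 tcp [0.3997 0.3027 0.1665] w 0.047 F [-0.3126 -1.0097  0.2143] q [0.4067 0.1134 1.9346 0.0002 1.0762 0.2929]
 shift now cm [ 0.8381 -0.5612  0.2187]  turn [ 0.0007 -0.0052 -0.0166]  shift after turn cm [ 0.8484 -0.5471  0.2147]
```

```bash
python3 -m pendant '1 0.8 -0.55 0.22 0 -0.005 -0.016'; python3 - <<'E'
from h import *
to((.3945,.3000,.158),.113)
E
```

```text
time_s: 3.5
tcp_pos: [0.3959, 0.3005, 0.1599]
tcp_rot: [1.128, 1.259, -1.121]
ft_force: [0.1, -0.1, -0.2]
width: 0.0405
t 3.5 tcp [0.3959 0.3005 0.1599] w 0.0405 F [ 0.0639 -0.1088 -0.1686] q [0.4057 0.1203 1.9421 0.0001 1.0749 0.292 ]
 shift now cm [ 0.1846 -0.1442  0.0388]  turn [ 0.0007 -0.0013 -0.0042]  shift after turn cm [ 0.1852 -0.1434  0.0386]
```

```bash
python3 -m pendant '1 0.18 -0.14 0.04 0 0 -0.004;1 0 0 0 0 0 0'; python3 - <<'E'
from h import *
to((.3945,.3000,.158),.113)
E
```

```text
time_s: 3.67
tcp_pos: [0.3927, 0.2991, 0.1558]
tcp_rot: [1.122, 1.264, -1.129]
ft_force: [-0.7, 0.4, 0.5]
width: 0.0272
t 3.67 tcp [0.3927 0.2991 0.1558] w 0.0272 F [-0.6575  0.3589  0.4827] q [0.405  0.1234 1.9479 0.0014 1.0752 0.2907]
 shift now cm [-0.2171  0.1871 -0.0642]  turn [0.0007 0.0002 0.005 ]  shift after turn cm [-0.2162  0.1881 -0.0643]
```

```bash
python3 -m pendant '1 -0.2 0.17 -0.05 0 0 0.005;1 0 0 0 0 0 0'; python3 - <<'E'
from h import *
to((.3945,.3000,.158),.113)
E
```

```text
time_s: 3.83
tcp_pos: [0.3939, 0.2996, 0.1572]
tcp_rot: [1.124, 1.261, -1.126]
ft_force: [-0.2, 0.7, 0.1]
width: 0.0142
t 3.83 tcp [0.3939 0.2996 0.1572] w 0.0142 F [-0.249   0.747   0.1417] q [ 0.4057  0.1226  1.9457 -0.0003  1.0748  0.2922]
 shift now cm [-0.0809  0.0609 -0.0313]  turn [0.0006 0.0007 0.0013]  shift after turn cm [-0.0808  0.061  -0.0314]
```

```bash
python3 -m pendant '1 -0.08 0.06 -0.03 0 0 0.001;1 0 0 0 0 0 0;1 0 0 0 0 0 0'; python3 - <<'E'
from h import *
to((.3945,.3000,.158),.113)
c=calibration('wrist');p,d=grab_frame('wrist');cv2.imwrite('pics/w3.png',p[:,:,::-1]);np.savez('pics/w3.npz',p=p,d=d,**c)
E
```

```text
time_s: 4.08
tcp_pos: [0.3945, 0.3, 0.158]
tcp_rot: [1.124, 1.26, -1.126]
ft_force: [0.0, 0.2, -1.3]
width: 0.0075
t 4.08 tcp [0.3945 0.3    0.158 ] w 0.0075 F [ 0.0088  0.1698 -1.3026] q [ 0.4061  0.1226  1.9438 -0.0007  1.0757  0.2928]
 shift now cm [ 0.0023 -0.0036  0.0018]  turn [0.0006 0.0007 0.0003]  shift after turn cm [ 0.0023 -0.0036  0.0018]
```

View pics/w3.png

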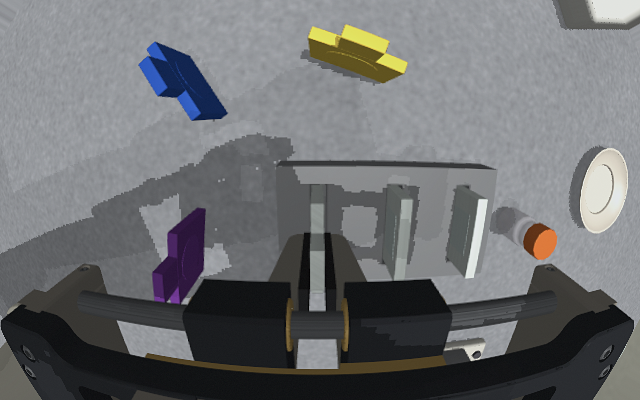

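```bash
python3 -m pendant '1 -2 0 0 0 0 0;1 -2.5 0 0 0 0 0;1 -3.5 0 0 0 0 0;1 -3.5 0 0 0 0 0;1 -3.5 0 0 0 0 0'; python3 - <<'E'
from h import *
to((.5704,-.0985,.30),.102)
E
```

```text
time_s: 4.55
tcp_pos: [0.3913, 0.2981, 0.3041]
tcp_rot: [1.114, 1.266, -1.138]
ft_force: [0.6, 0.1, -1.0]
width: 0.0076
t 4.55 tcp [0.3913 0.2981 0.3041] w 0.0076 F [ 0.5933  0.1301 -0.9896] q [ 0.4057 -0.0516  1.813  -0.002   1.3956  0.2927]
 shift now cm [ 0.4812 13.3148 41.4254]  turn [0.0114 0.0064 0.014 ]  shift after turn cm [ 0.408  13.7794 41.274 ]
```

```bash
python3 -m pendant '1 0 0 0 0.011 0.006 0.014;1 0 1.2 3.7 0 0 0;1 0 1.2 3.7 0 0 0;1 0 1.2 3.7 0 0 0;1 0 1.2 3.7 0 0 0' && python3 -m pendant '1 0 1.2 3.7 0 0 0;1 0 1.2 3.7 0 0 0;1 0 1.2 3.7 0 0 0;1 0 1.2 3.7 0 0 0;1 0 0 0 0 0 0'; python3 - <<'E'
from h import *
to((.5704,-.0985,.30),.102)
E
```

```text
time_s: 4.97
tcp_pos: [0.4573, 0.1595, 0.3151]
tcp_rot: [1.14, 1.253, -1.103]
ft_force: [0.6, -0.8, -1.0]
width: 0.0077
time_s: 5.38
tcp_pos: [0.5251, 0.0053, 0.3133]
tcp_rot: [1.144, 1.247, -1.107]
ft_force: [0.1, -0.2, -1.3]
width: 0.0077
t 5.38 tcp [0.5251 0.0053 0.3133] w 0.0077 F [ 0.0556 -0.2163 -1.2943] q [-0.2264  0.0064  1.7376  0.0138  1.3767 -0.3395]
 shift now cm [ 1.3501  3.3287 10.8274]  turn [ 0.0085 -0.0059 -0.0242]  shift after turn cm [ 1.3325  3.4535 10.7905]
```

```bash
python3 -m pendant '1 0 0 0 0.008 -0.006 -0.024;1 0.4 1.1 3.6 0 0 0;1 0.4 1.1 3.6 0 0 0;1 0 1 2 0 0 0;1 0 0 0 0 0 0'; python3 - <<'E'
from h import *
to((.5704,-.0985,.30),.102)
c=calibration('wrist');p,d=grab_frame('wrist');cv2.imwrite('pics/w4.png',p[:,:,::-1]);np.savez('pics/w4.npz',p=p,d=d,**c)
c=calibration('top');p,d=grab_frame('top');np.savez('pics/t4.npz',p=p,d=d,**c);crop(p,270,450,125,235,4.4,'pics/t4.png')
to((.5704,-.0985,.30),.102)
E
```

```text
time_s: 5.8
tcp_pos: [0.5664, -0.0838, 0.3025]
tcp_rot: [1.131, 1.262, -1.139]
ft_force: [1.6, -0.0, -1.2]
width: 0.008
t 5.8 tcp [ 0.5664 -0.0838  0.3025] w 0.008 F [ 1.5941 -0.0381 -1.2001] q [-0.3569  0.1569  1.599  -0.0023  1.393  -0.458 ]
 shift now cm [0.2507 0.2485 1.5045]  turn [-0.0005 -0.0012  0.0075]  shift after turn cm [0.2543 0.2459 1.5043]
t 5.9 tcp [ 0.5652 -0.081   0.3024] w 0.0077 F [-0.1504  0.4752 -0.6962] q [-0.3535  0.1538  1.6027 -0.0008  1.3943 -0.4571]
 shift now cm [0.2338 0.34   1.7998]  turn [ 0.0017 -0.0033  0.0087]  shift after turn cm [0.2428 0.341  1.7985]
```

View pics/w4.png

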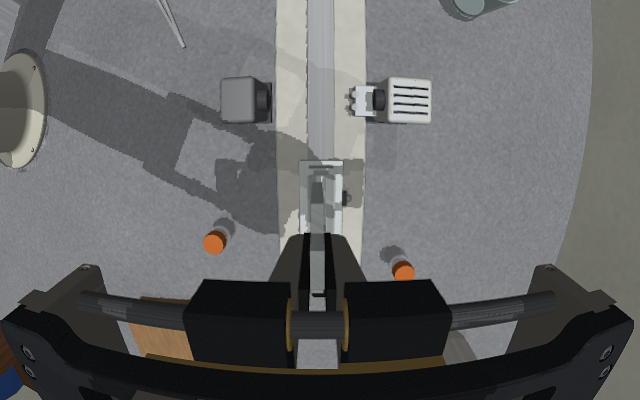

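```bash
python3 - <<'E'
from h import *
z=load('pics/w4.npz')
crop(z['p'],210,440,60,250,3.4,'pics/w4a.png')
E
```

```text
(no output)
```

View pics/w4a.png

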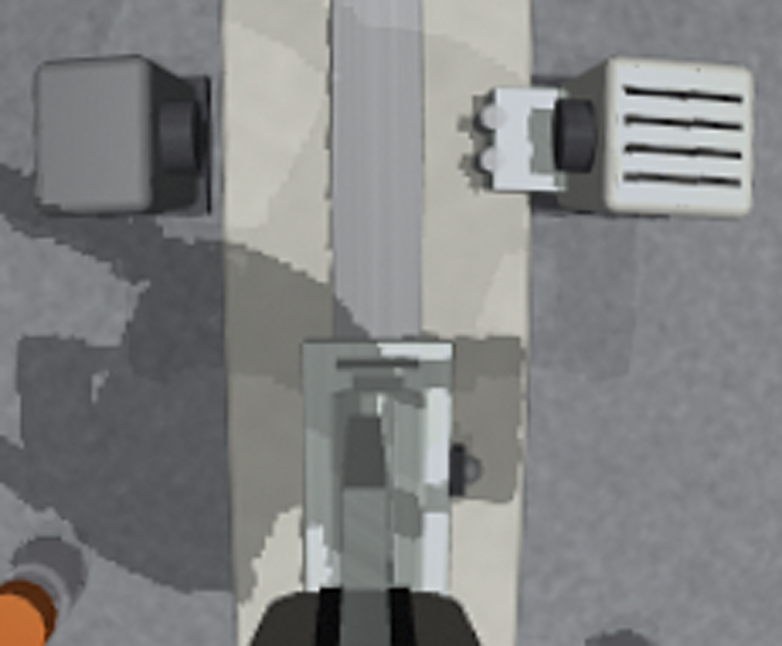

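```bash
python3 - <<'E'
from h import *
z=load('pics/w4.npz')
crop(z['p'],285,365,145,245,6,'pics/w4b.png')
E
```

```text
(no output)
```

View pics/w4b.png

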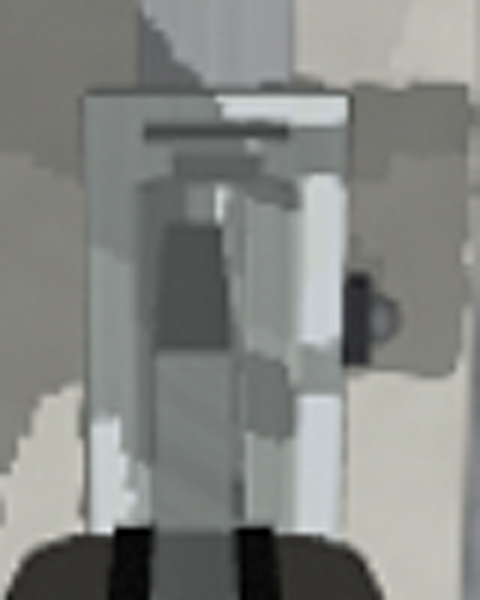

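```bash
python3 - <<'E'
from h import *
z=load('pics/w4.npz')
A=lambda x,y:(210+(x+.5)/3.4-.5,60+(y+.5)/3.4-.5)
B=lambda x,y:(285+(x+.5)/6-.5,145+(y+.5)/6-.5)
L=fw(z,*B(84,94),.041);R=fw(z,*B(350,94),.041);m=(L+R)/2;print('car end',L,R,m,np.linalg.norm(R-L),np.arctan2(*(R-L)[[1,0]]))
ya=np.array([-np.sin(.102),np.cos(.102)]);xa=np.array([ya[1],-ya[0]])
print('slot from end',m[:2]-.045*ya)
b=fw(z,*B(381,320),.036);print('ball',b,'slot from ball',b[:2]-.031*xa)
bl=[fw(z,*B(x,y),.041) for x,y in((90,530),(342,530))];print('car low edges',bl)
for n,a,h in(('rod+',(490,115),.045),('rod-',(487,162),.045)): print(n,fw(z,*A(*a),h))
print('plate bottom +y edge',fw(z,*B(164,222),.154),fw(z,*B(226,222),.154),'top',fw(z,*B(154,350),.214),fw(z,*B(236,350),.214))
l=[fw(z,*A(x,y),h) for x,y,h in((222,100,.012),(530,100,.012),(232,500,.012),(523,500,.012))];print(*l)
a,bb=(l[0]+l[1])/2,(l[2]+l[3])/2;print('mid line',a,bb,np.arctan2(-(a-bb)[0],(a-bb)[1]))
t=load('pics/top0.npz')
print('mouth lips wrist', [fw(z,*B(x,y),.071) for x,y in ((135,185),(300,185))])
E
```

```text
car end [ 0.5401 -0.0567  0.041 ] [ 0.5894 -0.0516  0.041 ] [ 0.5647 -0.0541  0.041 ] 0.04953676287091861 0.10410342488561175
slot from end [ 0.5693 -0.0989]
ball [ 0.6012 -0.0955  0.036 ] slot from ball [ 0.5704 -0.0987]
car low edges [array([ 0.5488, -0.143 ,  0.041 ]), array([ 0.5985, -0.1378,  0.041 ])]
rod+ [0.5925 0.0236 0.045 ]
rod- [0.5932 0.0083 0.045 ]
plate bottom +y edge [ 0.5576 -0.0551  0.154 ] [ 0.5654 -0.0543  0.154 ] top [ 0.558  -0.0547  0.214 ] [ 0.5658 -0.0539  0.214 ]
[0.5023 0.0225 0.012 ] [0.6093 0.0336 0.012 ] [ 0.5177 -0.1223  0.012 ] [ 0.6251 -0.1111  0.012 ]
mid line [0.5558 0.0281 0.012 ] [ 0.5714 -0.1167  0.012 ] 0.10745961752998345
mouth lips wrist [array([ 0.5518, -0.0671,  0.071 ]), array([ 0.58  , -0.0641,  0.071 ])]
```

```bash
python3 - <<'E'
from h import *
to((.570,-.0985,.235),.104)
E
```

```text
t 5.9 tcp [ 0.5652 -0.081   0.3024] w 0.0077 F [-0.1504  0.4752 -0.6962] q [-0.3535  0.1538  1.6027 -0.0008  1.3943 -0.4571]
 shift now cm [6.7339 0.3567 1.8175]  turn [-0.0003 -0.0034  0.0087]  shift after turn cm [6.7428 0.2976 1.795 ]
```

```bash
python3 -m pendant '1 0 0.3 1.8 0 -0.003 0.009;1 3 0 0 0 0 0;1 3 0 0 0 0 0;1 0.3 0 0 0 0 0'; python3 - <<'E'
from h import *
to((.570,-.0985,.235),.104)
E
```

```text
time_s: 6.23
tcp_pos: [0.5702, -0.0917, 0.2406]
tcp_rot: [1.129, 1.256, -1.125]
ft_force: [-1.1, 0.8, -1.6]
width: 0.008
t 6.23 tcp [ 0.5702 -0.0917  0.2406] w 0.008 F [-1.1213  0.8078 -1.6338] q [-0.3692  0.2162  1.657   0.0015  1.2647 -0.4803]
 shift now cm [ 0.5629 -0.1009  0.6689]  turn [ 0.0067  0.0005 -0.004 ]  shift after turn cm [ 0.5629 -0.0942  0.6698]
```

```bash
python3 -m pendant '1 0.5 -0.1 0.65 0.006 0 -0.004;1 0 0 0 0 0 0'; python3 - <<'E'
from h import *
to((.570,-.0985,.215),.104)
c=calibration('wrist');p,d=grab_frame('wrist');np.savez('pics/w5.npz',p=p,d=d,**c);crop(p,270,370,120,250,4.5,'pics/w5.png')
to((.570,-.0985,.215),.104)
E
```

```text
time_s: 6.4
tcp_pos: [0.5688, -0.0953, 0.2351]
tcp_rot: [1.128, 1.262, -1.131]
ft_force: [-1.1, 0.0, -2.0]
width: 0.0077
t 6.4 tcp [ 0.5688 -0.0953  0.2351] w 0.0077 F [-1.1212  0.0208 -1.9538] q [-0.3753  0.2242  1.6591 -0.0005  1.262  -0.483 ]
 shift now cm [2.0062 0.0907 0.332 ]  turn [ 0.0039 -0.0013  0.0035]  shift after turn cm [2.007  0.085  0.3291]
t 6.45 tcp [ 0.5694 -0.095   0.2363] w 0.0075 F [ 0.0931 -0.0427 -1.1974] q [-0.3747  0.2232  1.6578  0.0003  1.2624 -0.4829]
 shift now cm [2.1268 0.0223 0.3535]  turn [ 0.0041 -0.0011  0.0014]  shift after turn cm [2.1272 0.0208 0.3511]
```

View pics/w5.png

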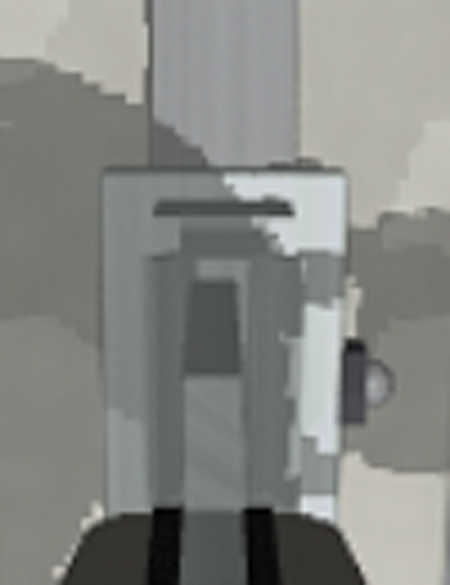

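```bash
python3 - <<'E'
from h import *
z=load('pics/w5.npz')
B=lambda x,y:(270+(x+.5)/4.5-.5,120+(y+.5)/4.5-.5)
ya=np.array([-np.sin(.104),np.cos(.104)]);xa=np.array([ya[1],-ya[0]])
L=fw(z,*B(103,170),.041);R=fw(z,*B(347,170),.041);sl=((L+R)/2)[:2]-.045*ya
P=fw(z,*B(188,281),.0875);Q=fw(z,*B(237,281),.0875);pl=((P+Q)/2)[:2]-.03*ya
lips=[fw(z,*B(x,300),.071) for x in (150,299)]
print(L,R,sl,P,Q,pl,lips,'shift along x,y:',(sl-pl)@xa,(sl-pl)@ya)
P=fw(z,*B(183,377),.1475);Q=fw(z,*B(244,377),.1475);print('body top',((P+Q)/2)[:2]-.03*ya)
print(-z['R'].T@z['t'])
E
```

```text
[ 0.5409 -0.0562  0.041 ] [ 0.5892 -0.0509  0.041 ] [ 0.5697 -0.0983] [ 0.56   -0.0669  0.0875] [ 0.5682 -0.066   0.0875] [ 0.5672 -0.0963] [array([ 0.5536, -0.0747,  0.071 ]), array([ 0.5804, -0.0717,  0.071 ])] shift along x,y: 0.00226443090144017 -0.002284875338399605
body top [ 0.5675 -0.0957]
[ 0.5597 -0.0172  0.3166]
```

```bash
python3 -m pendant '1 0.5 0.2 0.23 0.004 0 0;1 1 0 0 0 0 0;1 1 0 0 0 0 0'; python3 - <<'E'
from h import *
to((.570,-.0985,.190),.104)
E
```

```text
time_s: 6.7
tcp_pos: [0.5749, -0.0974, 0.2163]
tcp_rot: [1.134, 1.248, -1.127]
ft_force: [-0.2, 0.1, -0.9]
width: 0.0077
t 6.7 tcp [ 0.5749 -0.0974  0.2163] w 0.0077 F [-0.2458  0.1111 -0.8813] q [-0.3752  0.2526  1.6647  0.0006  1.2149 -0.48  ]
 shift now cm [ 2.6283 -0.5205  0.0451]  turn [ 0.0006  0.0038 -0.0086]  shift after turn cm [ 2.6325 -0.4978  0.0555]
```

```bash
python3 -m pendant '1 0.2 -0.3 0.05 0 0.003 -0.008;1 0.5 0 0 0 0 0'; python3 - <<'E'
from h import *
to((.5715,-.0985,.190),.104)
E
```

```text
time_s: 6.87
tcp_pos: [0.5717, -0.0983, 0.208]
tcp_rot: [1.131, 1.257, -1.132]
ft_force: [-1.3, 0.1, -0.6]
width: 0.0078
t 6.87 tcp [ 0.5717 -0.0983  0.208 ] w 0.0078 F [-1.2623  0.0751 -0.5806] q [-0.3781  0.2603  1.6731 -0.0007  1.2085 -0.4825]
 shift now cm [ 1.7985 -0.0202  0.0215]  turn [0.0006 0.0004 0.0006]  shift after turn cm [ 1.7985 -0.0213  0.0223]
```

```bash
python3 -m pendant '1 0.6 0 0 0 0 0;1 0.5 0 0 0 0 0'; python3 - <<'E'
from h import *
to((.5715,-.0985,.190),.104)
E
```

```text
time_s: 7.03
tcp_pos: [0.5715, -0.0984, 0.1958]
tcp_rot: [1.131, 1.257, -1.133]
ft_force: [-0.4, 0.4, -1.2]
width: 0.0075
t 7.03 tcp [ 0.5715 -0.0984  0.1958] w 0.0075 F [-0.4234  0.4236 -1.1596] q [-0.3785  0.2746  1.6818 -0.0007  1.1859 -0.4826]
 shift now cm [ 0.5786 -0.0019  0.0081]  turn [0.0003 0.0002 0.0009]  shift after turn cm [ 0.5786 -0.0024  0.0082]
```

```bash
python3 -m pendant '1 0.4 0 0 0 0 0;1 0.3 0 0 0 0 0;1 0.2 0 0 0 0 0'; python3 - <<'E'
from h import *
to((.5715,-.0985,.189),.104)
E
```

```text
time_s: 7.28
tcp_pos: [0.5719, -0.099, 0.1884]
tcp_rot: [1.13, 1.257, -1.133]
ft_force: [-8.5, 0.5, 19.6]
width: 0.0081
t 7.28 tcp [ 0.5719 -0.099   0.1884] w 0.0081 F [-8.4737  0.4654 19.593 ] q [-0.3788  0.285   1.6851 -0.002   1.1719 -0.4825]
 shift now cm [-0.0619 -0.037  -0.0581]  turn [0.0005 0.0015 0.0012]  shift after turn cm [-0.0618 -0.037  -0.0582]
```

```bash
python3 -m pendant '-1 0 0 0 0 0 0;-1 0 0 0 0 0 0;-1 0 0 0 0 0 0'; python3 - <<'E'
from h import *
to((.5715,-.0985,.189),.104)
c=calibration('wrist');p,d=grab_frame('wrist');np.savez('pics/w6.npz',p=p,d=d,**c);cv2.imwrite('pics/w6.png',p[:,:,::-1])
c=calibration('scene');p,d=grab_frame('scene');np.savez('pics/s6.npz',p=p,d=d,**c);crop(p,190,370,100,260,4,'pics/s6.png')
E
```

```text
time_s: 7.53
tcp_pos: [0.5729, -0.0996, 0.1899]
tcp_rot: [1.13, 1.253, -1.132]
ft_force: [-0.1, 0.8, 0.4]
width: 0.0258
t 7.53 tcp [ 0.5729 -0.0996  0.1899] w 0.0258 F [-0.0657  0.7618  0.3534] q [-0.3789  0.284   1.6831 -0.0023  1.1717 -0.4825]
 shift now cm [ 0.089  -0.1311 -0.1212]  turn [ 0.0005  0.0031 -0.0015]  shift after turn cm [ 0.0895 -0.1311 -0.1209]
```

View pics/w6.png

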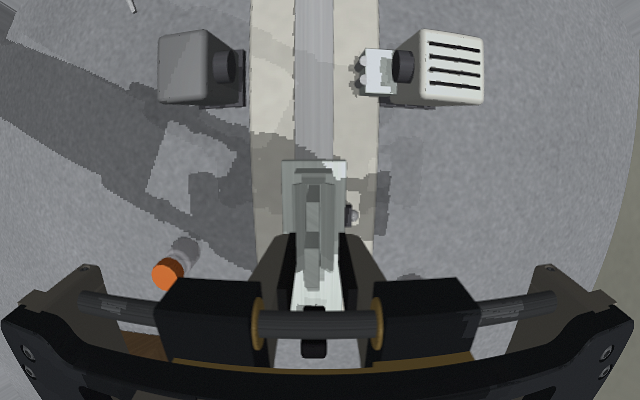

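View pics/s6.png

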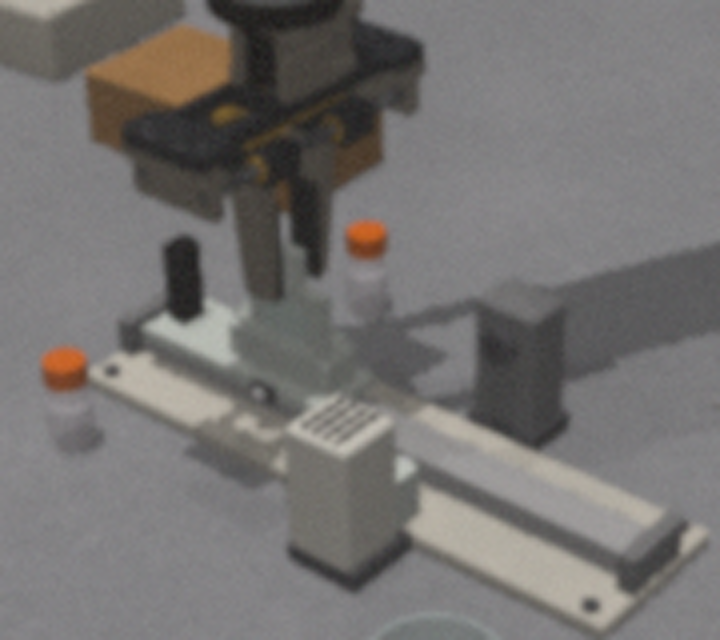

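```bash
python3 -m pendant '-1 0 -0.1 -0.1 0 0 0;-1 -1.5 0 0 0 0 0;-1 -2.5 0 0 0 0 0;-1 -2.5 0 0 0 0 0;-1 -1 0 0 0 0 0'; python3 - <<'E'
from h import *
to((.579,-.188,.26),.104)
c=calibration('wrist');p,d=grab_frame('wrist');np.savez('pics/w7.npz',p=p,d=d,**c);cv2.imwrite('pics/w7.png',p[:,:,::-1])
E
```

```text
time_s: 8.05
tcp_pos: [0.5686, -0.097, 0.2612]
tcp_rot: [1.129, 1.265, -1.138]
ft_force: [1.1, -0.1, 0.4]
width: 0.0669
t 8.05 tcp [ 0.5686 -0.097   0.2612] w 0.0669 F [ 1.0523 -0.1003  0.436 ] q [-0.3777  0.2025  1.6304 -0.0019  1.3182 -0.4816]
 shift now cm [0.0949 0.087  9.1553]  turn [ 0.0004 -0.0028  0.0093]  shift after turn cm [0.1216 0.0899 9.155 ]
```

View pics/w7.png

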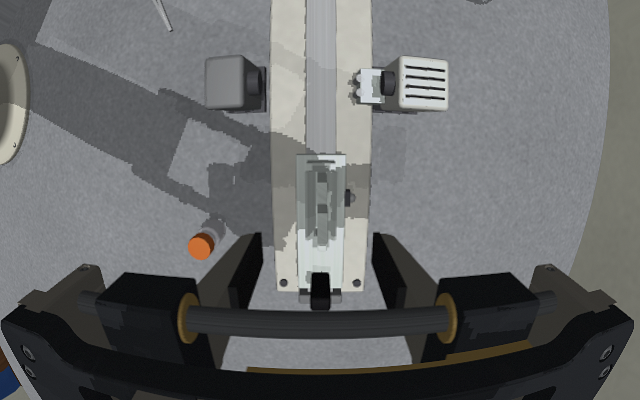

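```bash
python3 - <<'E'
from h import *
z=load('pics/w7.npz')
crop(z['p'],280,380,140,320,3.3,'pics/w7a.png')
for v in range(170,250,6): print(v,[round(float(fw(z,u,v)[2]),4) for u in (318,321,324)])
E
```

```text
170 [0.0656, 0.0635, 0.066]
176 [0.0731, 0.0755, 0.0748]
182 [0.0992, 0.0996, 0.0994]
188 [0.0997, 0.1001, 0.101]
194 [0.1019, 0.1001, 0.1007]
200 [0.1019, 0.1009, 0.0997]
206 [0.1074, 0.1091, 0.1092]
212 [0.1238, 0.1241, 0.1255]
218 [0.1251, 0.1253, 0.1252]
224 [0.1262, 0.3428, 0.125]
230 [0.1248, 0.1243, 0.1266]
236 [0.1264, 0.1259, 0.1253]
242 [0.0997, 0.1009, 0.1013]
248 [0.1, 0.1004, 0.1]
```

View pics/w7a.png

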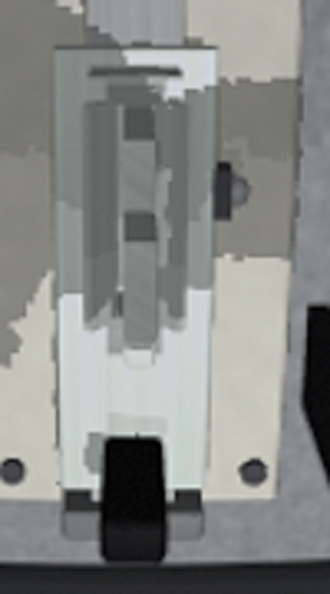

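```bash
python3 -m pendant '-1 0 0.09 3 0 -0.003 0.009;-1 0 0 3 0 0 0;-1 0 0 3 0 0 0;-1 0 0 0 0 0 0'; python3 - <<'E'
from h import *
to((.579,-.188,.149),.104)
c=calibration('wrist');p,d=grab_frame('wrist');np.savez('pics/w8.npz',p=p,d=d,**c);cv2.imwrite('pics/w8.png',p[:,:,::-1])
E
```

```text
time_s: 8.43
tcp_pos: [0.5797, -0.1876, 0.26]
tcp_rot: [1.129, 1.256, -1.127]
ft_force: [0.1, -0.1, -0.0]
width: 0.0918
t 8.43 tcp [ 0.5797 -0.1876  0.26  ] w 0.0918 F [ 0.1076 -0.1164 -0.03  ] q [-0.5112  0.2777  1.5436  0.0004  1.3178 -0.6206]
 shift now cm [11.1002 -0.0987  0.02  ]  turn [ 0.0053  0.0011 -0.0023]  shift after turn cm [11.1004 -0.0736  0.0326]
```

View pics/w8.png

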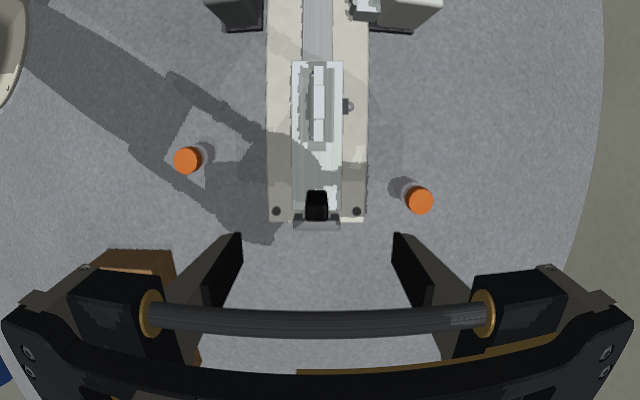

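```bash
python3 - <<'E'
from h import *
z=load('pics/w8.npz')
pts=[]
for v in range(180,230):
    for u in range(298,336):
        if z['p'][v,u].max()<60:
            w=fw(z,u,v)
            if .088<w[2]<.104: pts.append(w)
pts=np.array(pts);print(len(pts),pts.mean(0),pts.min(0),pts.max(0))
r=cv2.minAreaRect(((pts[:,:2]-[.579,-.188])*1000).astype(np.float32));print(r)
ya=np.array([-np.sin(.104),np.cos(.104)]);xa=np.array([ya[1],-ya[0]])
for a in (xa,ya): q=(pts[:,:2]-[.579,-.188])@a*1000;print(np.percentile(q,[2,50,98]))
E
```

```text
421 [ 0.5784 -0.1876  0.0946] [ 0.5687 -0.1962  0.0885] [ 0.5884 -0.18    0.097 ]
((-0.6619148254394531, -0.10617923736572266), (18.696550369262695, 14.635432243347168), 6.853144645690918)
[-9.8337 -0.6236  8.5871]
[-7.1063  0.7614  7.0548]
```

```bash
python3 -m pendant '-1 3 -0.13 0.02 0.005 0.001 -0.002;-1 3 0 0 0 0 0;-1 3 0 0 0 0 0'; python3 - <<'E'
from h import *
to((.5784,-.188,.149),.104)
E
```

```text
time_s: 8.73
tcp_pos: [0.5818, -0.1863, 0.1727]
tcp_rot: [1.135, 1.245, -1.126]
ft_force: [0.1, -0.5, 0.7]
width: 0.0918
t 8.73 tcp [ 0.5818 -0.1863  0.1727] w 0.0918 F [ 0.0568 -0.4729  0.7216] q [-0.5087  0.3696  1.6119  0.0032  1.1486 -0.6136]
 shift now cm [ 2.3697 -0.3805  0.1195]  turn [-0.0004  0.0042 -0.0111]  shift after turn cm [ 2.3733 -0.3542  0.1294]
```

Lower the last part and start closing.

```bash
python3 -m pendant '-1 1.6 -0.35 0.13 0 0.004 -0.011;-1 0.6 0 0 0 0 0;1 0 0 0 0 0 0;1 0 0 0 0 0 0;1 0 0 0 0 0 0'; python3 - <<'E'
from h import *
to((.5784,-.188,.149),.104)
E
```

```text
time_s: 9.15
tcp_pos: [0.5737, -0.1826, 0.1412]
tcp_rot: [1.131, 1.275, -1.137]
ft_force: [-0.4, -0.1, 0.0]
width: 0.0741
t 9.15 tcp [ 0.5737 -0.1826  0.1412] w 0.0741 F [-0.3978 -0.0683  0.0364] q [-0.5088  0.4067  1.633   0.0005  1.1192 -0.6149]
 shift now cm [-0.7964  0.3953  0.5792]  turn [ 0.002  -0.0103  0.0139]  shift after turn cm [-0.7848  0.4075  0.5866]
```

```bash
python3 -m pendant '1 -0.78 0.4 0.55 0.002 -0.01 0.014;1 0 0 0 0 0 0'; python3 - <<'E'
from h import *
to((.5784,-.188,.149),.104)
E
```

```text
time_s: 9.32
tcp_pos: [0.5803, -0.1885, 0.1523]
tcp_rot: [1.132, 1.251, -1.13]
ft_force: [0.3, -0.6, 1.2]
width: 0.0611
t 9.32 tcp [ 0.5803 -0.1885  0.1523] w 0.0611 F [ 0.2926 -0.5725  1.2302] q [-0.512   0.3976  1.6201  0.0004  1.1178 -0.6165]
 shift now cm [ 0.3275 -0.1849 -0.0704]  turn [ 0.0004  0.0033 -0.0052]  shift after turn cm [ 0.3287 -0.1832 -0.0692]
```

```bash
python3 -m pendant '1 0.3 -0.18 -0.07 0 0.003 -0.005;1 0 0 0 0 0 0'; python3 - <<'E'
from h import *
to((.5784,-.188,.149),.104)
E
```

```text
time_s: 9.48
tcp_pos: [0.58, -0.189, 0.1524]
tcp_rot: [1.132, 1.251, -1.13]
ft_force: [0.0, 0.5, 0.0]
width: 0.0475
t 9.48 tcp [ 0.58   -0.189   0.1524] w 0.0475 F [0.0431 0.5052 0.0237] q [-0.5128  0.3974  1.6202 -0.0001  1.1183 -0.6169]
 shift now cm [ 0.3351 -0.1495 -0.1187]  turn [ 0.0002  0.0034 -0.0046]  shift after turn cm [ 0.3362 -0.148  -0.1175]
```

```bash
python3 -m pendant '1 0.3 -0.15 -0.1 0 0.003 -0.005;1 0 0 0 0 0 0;1 0 0 0 0 0 0'; python3 - <<'E'
from h import *
to((.5784,-.188,.149),.104)
E
```

```text
time_s: 9.73
tcp_pos: [0.5788, -0.1886, 0.1504]
tcp_rot: [1.132, 1.255, -1.132]
ft_force: [0.5, -0.8, -0.7]
width: 0.0273
t 9.73 tcp [ 0.5788 -0.1886  0.1504] w 0.0273 F [ 0.5406 -0.7537 -0.6788] q [-0.513   0.3994  1.6219 -0.0007  1.1186 -0.6166]
 shift now cm [ 0.1363 -0.0362 -0.0624]  turn [-0.0001  0.0015 -0.001 ]  shift after turn cm [ 0.1365 -0.036  -0.0622]
```

```bash
python3 -m pendant '1 0.1 -0.03 -0.05 0 0.001 0;1 0 0 0 0 0 0;1 0 0 0 0 0 0;1 0 0 0 0 0 0'; python3 - <<'E'
from h import *
to((.5784,-.188,.149),.104)
c=calibration('wrist');p,d=grab_frame('wrist');np.savez('pics/w9.npz',p=p,d=d,**c);cv2.imwrite('pics/w9.png',p[:,:,::-1])
to((.5784,-.188,.149),.104)
E
```

```text
time_s: 10.07
tcp_pos: [0.5794, -0.1881, 0.1496]
tcp_rot: [1.133, 1.253, -1.13]
ft_force: [0.8, -0.4, -0.6]
width: 0.0195
t 10.07 tcp [ 0.5794 -0.1881  0.1496] w 0.0195 F [ 0.8388 -0.438  -0.5729] q [-0.5124  0.4003  1.6225  0.0011  1.1154 -0.617 ]
 shift now cm [ 0.0607 -0.0993 -0.0208]  turn [ 0.0001  0.0012 -0.0034]  shift after turn cm [ 0.061  -0.0991 -0.0207]
t 10.12 tcp [ 0.5794 -0.1881  0.1496] w 0.0197 F [1.5432 0.3841 0.2961] q [-0.5124  0.4003  1.6225  0.0012  1.1153 -0.617 ]
 shift now cm [ 0.0595 -0.0989 -0.0202]  turn [ 0.      0.0011 -0.0035]  shift after turn cm [ 0.0599 -0.0987 -0.0201]
```

View pics/w9.png

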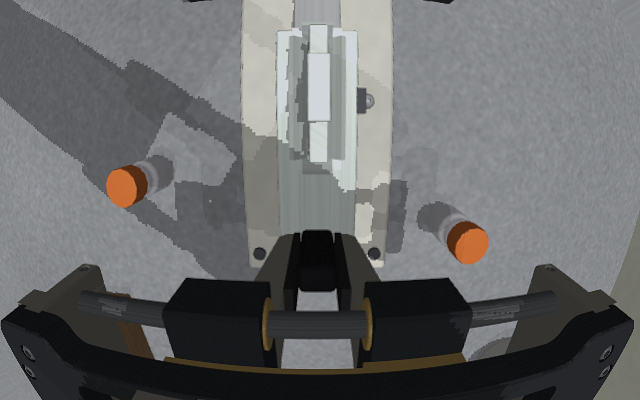

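```bash
python3 -m pendant '1 0 -0.03 -1 0 0 -0.003;1 0 0 -2 0 0 0;1 0 0 -2 0 0 0;1 0 0 -2 0 0 0'; python3 - <<'E'
from h import *
to((.5794-.104*.11,-.1881+.9946*.11,.1496),.104)
E
```

```text
time_s: 10.45
tcp_pos: [0.5725, -0.1214, 0.1496]
tcp_rot: [1.134, 1.247, -1.137]
ft_force: [1.4, -2.2, -0.8]
width: 0.0202
t 10.45 tcp [ 0.5725 -0.1214  0.1496] w 0.0202 F [ 1.4441 -2.1737 -0.7921] q [-0.4138  0.3449  1.6954 -0.0043  1.0956 -0.5105]
 shift now cm [-0.0253 -0.0341 -4.2982]  turn [-0.0053  0.0061 -0.0031]  shift after turn cm [ 0.0011 -0.0114 -4.2984]
```

```bash
python3 -m pendant '1 0 0 -1.5 -0.004 0.006 -0.003;1 0 0 -0.5 0 0 0;1 0 0 -0.3 0 0 0'; python3 - <<'E'
from h import *
to((.5794-.104*.11,-.1881+.9946*.11,.1496),.104)
c=calibration('wrist');p,d=grab_frame('wrist');np.savez('pics/w10.npz',p=p,d=d,**c);cv2.imwrite('pics/w10.png',p[:,:,::-1])
E
```

```text
time_s: 10.7
tcp_pos: [0.57, -0.0951, 0.1496]
tcp_rot: [1.131, 1.256, -1.131]
ft_force: [1.6, -1.6, -0.5]
width: 0.0194
t 10.7 tcp [ 0.57   -0.0951  0.1496] w 0.0194 F [ 1.5699 -1.6295 -0.5027] q [-0.3742  0.33    1.7146 -0.0003  1.0961 -0.4798]
 shift now cm [-0.     -0.0289 -1.6494]  turn [ 0.0018  0.0006 -0.0006]  shift after turn cm [ 0.0011 -0.0319 -1.6493]
```

View pics/w10.png

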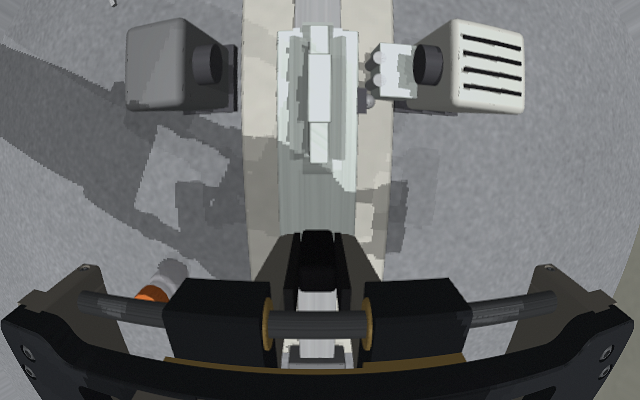

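```bash
python3 -m pendant '1 0 0 -0.3 0 0 0;1 0 0 -0.3 0 0 0'; python3 -m pendant '1 0 0 -0.3 0 0 0'
```

```text
time_s: 10.92
tcp_pos: [0.5694, -0.0897, 0.1496]
tcp_rot: [1.132, 1.256, -1.132]
ft_force: [1.0, -1.4, 0.8]
width: 0.0195
time_s: 11.0
tcp_pos: [0.5693, -0.0881, 0.1496]
tcp_rot: [1.13, 1.253, -1.133]
ft_force: [0.7, -11.3, -3.5]
width: 0.0197
```

```bash
python3 -m pendant '1 0 0 -0.4 0 0 0'; python3 -m pendant '1 0 0 -0.4 0 0 0';python3 -m pendant '1 0 0 -0.3 0 0 0'
```

```text
time_s: 11.08
tcp_pos: [0.5691, -0.0868, 0.1497]
tcp_rot: [1.126, 1.249, -1.135]
ft_force: [1.4, -13.3, -4.9]
width: 0.02
time_s: 11.17
tcp_pos: [0.5689, -0.0852, 0.1496]
tcp_rot: [1.124, 1.245, -1.138]
ft_force: [2.7, -8.1, -1.0]
width: 0.0199
time_s: 11.25
tcp_pos: [0.5688, -0.0841, 0.1496]
tcp_rot: [1.123, 1.242, -1.139]
ft_force: [2.4, -6.2, -1.6]
width: 0.0197
```

```bash
python3 -m pendant '1 0 0 -0.3 0 0 0';python3 - <<'E'
from h import *
to((.5692-.0015,-.0750,.1496),.104)
c=calibration('wrist');p,d=grab_frame('wrist');np.savez('pics/w11.npz',p=p,d=d,**c);crop(p,220,460,0,300,2,'pics/w11.png')
E
```

```text
time_s: 11.33
tcp_pos: [0.5686, -0.0827, 0.1496]
tcp_rot: [1.122, 1.24, -1.141]
ft_force: [1.2, -4.5, -0.9]
width: 0.0196
t 11.33 tcp [ 0.5686 -0.0827  0.1496] w 0.0196 F [ 1.2198 -4.5492 -0.8808] q [-0.348   0.3196  1.7279 -0.0181  1.0843 -0.4412]
 shift now cm [-0.0125 -0.0134 -0.7794]  turn [-0.0025  0.0187 -0.0018]  shift after turn cm [ 0.0021 -0.0115 -0.7796]
```

View pics/w11.png

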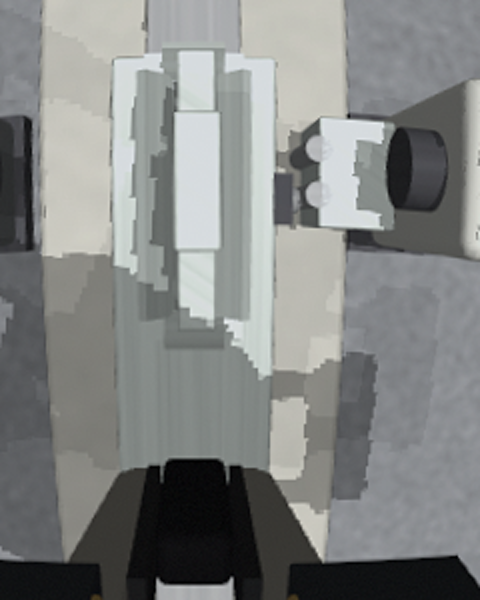

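```bash
python3 -m pendant '1 0 0 -0.2 0 0.005 0';python3 -m pendant '1 0 0 -0.2 0 0.005 0';python3 -m pendant '1 0 0 -0.15 0 0.004 0'
```

```text
time_s: 11.47
tcp_pos: [0.5684, -0.0809, 0.1496]
tcp_rot: [1.126, 1.244, -1.139]
ft_force: [1.0, -5.1, -0.8]
width: 0.0196
time_s: 11.55
tcp_pos: [0.5683, -0.0794, 0.1496]
tcp_rot: [1.129, 1.247, -1.137]
ft_force: [0.4, -2.1, -1.6]
width: 0.0199
time_s: 11.63
tcp_pos: [0.5681, -0.078, 0.1496]
tcp_rot: [1.132, 1.25, -1.135]
ft_force: [1.9, 0.7, -0.1]
width: 0.0196
```

```bash
python3 -m pendant '1 0 0 -0.15 0 0.003 0';python3 -m pendant '1 0 0 -0.1 0 0 0';python3 -m pendant '1 0 0 -0.1 0 0 0'
```

```text
time_s: 11.72
tcp_pos: [0.568, -0.0763, 0.1496]
tcp_rot: [1.135, 1.253, -1.134]
ft_force: [1.9, -0.3, -0.8]
width: 0.0196
time_s: 11.8
tcp_pos: [0.5679, -0.0751, 0.1496]
tcp_rot: [1.135, 1.254, -1.134]
ft_force: [1.3, -1.3, -0.8]
width: 0.0199
time_s: 11.88
tcp_pos: [0.5678, -0.0744, 0.1496]
tcp_rot: [1.134, 1.253, -1.134]
ft_force: [0.1, -5.4, -1.7]
width: 0.0197
```

```bash
python3 -m pendant '1 0 0 0.07 0 0 0';python3 -m pendant '1 0 0 0 0 0 0';python3 - <<'E'
from h import *
to((.5679,-.0753,.1496),.104)
c=calibration('wrist');p,d=grab_frame('wrist');np.savez('pics/w12.npz',p=p,d=d,**c);crop(p,260,400,20,180,3.7,'pics/w12.png')
to((.5679,-.0753,.1496),.104)
c=calibration('scene');p,d=grab_frame('scene');np.savez('pics/s12.npz',p=p,d=d,**c);crop(p,190,370,100,260,4,'pics/s12.png')
E
```

```text
time_s: 11.97
tcp_pos: [0.5678, -0.0746, 0.1496]
tcp_rot: [1.134, 1.253, -1.134]
ft_force: [2.0, -0.6, -1.0]
width: 0.0197
time_s: 12.05
tcp_pos: [0.5678, -0.0747, 0.1496]
tcp_rot: [1.134, 1.253, -1.134]
ft_force: [0.8, -3.1, -0.7]
width: 0.0199
t 12.05 tcp [ 0.5678 -0.0747  0.1496] w 0.0199 F [ 0.8208 -3.0636 -0.7191] q [-0.3413  0.3176  1.7305 -0.0009  1.0915 -0.4426]
 shift now cm [0.0002 0.0032 0.0644]  turn [-0.0023  0.0016 -0.0015]  shift after turn cm [0.0001 0.003  0.0644]
t 12.1 tcp [ 0.5678 -0.0747  0.1496] w 0.0198 F [ 1.0577 -2.7271 -0.5058] q [-0.3413  0.3175  1.7305 -0.0009  1.0915 -0.4426]
 shift now cm [0.001  0.0026 0.0649]  turn [-0.0023  0.0016 -0.0015]  shift after turn cm [0.0008 0.0024 0.0649]
```

View pics/w12.png

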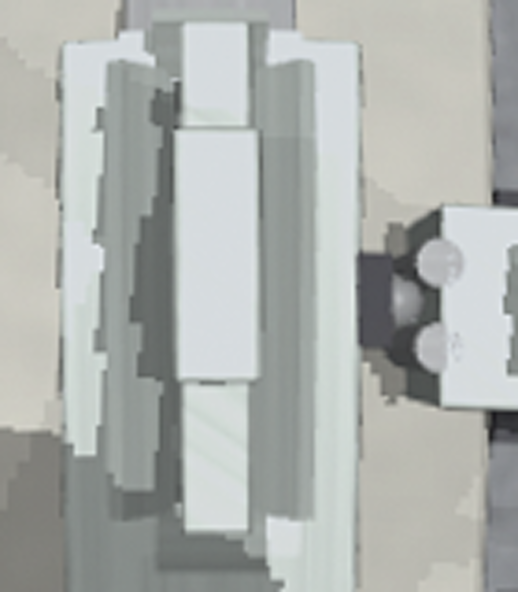

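View pics/s12.png

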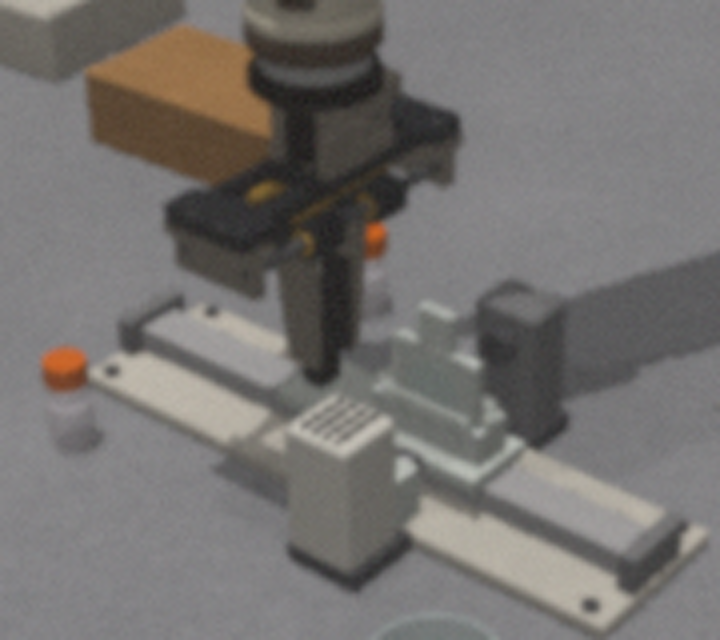

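```bash
python3 - <<'E'
from h import *
z=load('pics/w12.npz')
A=lambda x,y:(260+(x+.5)/3.7-.5,20+(y+.5)/3.7-.5)
ya=np.array([-np.sin(.104),np.cos(.104)])
for n,a,h in(('rod+',(440,263),None),('rod-',(436,349),None),('ball',(402,300),.0405),('holder+',(375,252),.041),('holder-',(375,348),.041)):
    u=A(*a);w=fw(z,*u);g=fw(z,*u,h) if h else fw(z,*u,w[2]); print(n,w,g,g[:2]@ya)
for h in(.045,.05,.055): print(h,[fw(z,*A(*a),h)[:2]@ya for a in((440,263),(436,349))])
E
python3 -m pendant '1 0 0 0.06 0 0 0';python3 -m pendant '1 0 0 0 0 0 0'
```

```text
rod+ [0.5937 0.023  0.0464] [0.5937 0.023  0.0464] -0.03880134679754985
rod- [0.5947 0.0089 0.0464] [0.5947 0.0089 0.0464] -0.05288437402762336
ball [0.5893 0.0165 0.04  ] [0.5892 0.0165 0.0405] -0.04479969949326158
holder+ [0.5838 0.0238 0.0409] [0.5838 0.0238 0.041 ] -0.03691953099420469
holder- [0.5896 0.0085 0.0125] [0.5855 0.0078 0.041 ] -0.05298053365184015
0.045 [np.float64(-0.03868308194835116), np.float64(-0.052873364596676034)]
0.05 [np.float64(-0.039104140701331676), np.float64(-0.05291271637120215)]
0.055 [np.float64(-0.03952519945431221), np.float64(-0.052952068145728254)]
time_s: 12.23
tcp_pos: [0.5678, -0.0749, 0.1496]
tcp_rot: [1.134, 1.254, -1.133]
ft_force: [0.5, 2.2, -0.0]
width: 0.0199
time_s: 12.32
tcp_pos: [0.5678, -0.0749, 0.1496]
tcp_rot: [1.134, 1.254, -1.133]
ft_force: [1.7, -1.8, -0.7]
width: 0.0198
```

```bash
python3 -m pendant '1 0 0 0.1 0 0 0';python3 -m pendant '1 0 0 0 0 0 0; 1 0 0 0 0 0 0';python3 -m pendant '1 0 0 0 0 0 0; 1 0 0 0 0 0 0';python3 - <<'E'
from h import *
c=calibration('wrist');p,d=grab_frame('wrist');np.savez('pics/w13.npz',p=p,d=d,**c);crop(p,260,400,20,180,3.7,'pics/w13.png')
s=get_state();print(s['tcp_pos'],s['ft_force'])
grab_frame('top');s=get_state();print(s['tcp_pos'],s['ft_force'])
E
```

```text
time_s: 12.4
tcp_pos: [0.5679, -0.0754, 0.1496]
tcp_rot: [1.135, 1.255, -1.133]
ft_force: [0.9, 1.9, -0.2]
width: 0.0197
time_s: 12.57
tcp_pos: [0.5679, -0.0754, 0.1496]
tcp_rot: [1.135, 1.255, -1.133]
ft_force: [1.7, -0.2, -0.5]
width: 0.02
time_s: 12.73
tcp_pos: [0.5679, -0.0754, 0.1496]
tcp_rot: [1.135, 1.255, -1.133]
ft_force: [0.6, -0.6, -0.2]
width: 0.0198
[ 0.5679 -0.0754  0.1496] [ 1.1882 -0.692  -0.0425]
[ 0.5679 -0.0754  0.1496] [ 1.5541 -0.2396  0.1344]
```

View pics/w13.png

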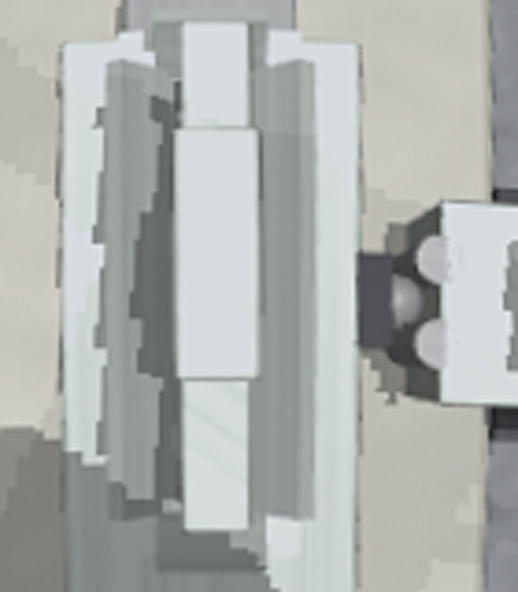

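```bash
python3 - <<'E'
from h import *
z=load('pics/w13.npz')
A=lambda x,y:(260+(x+.5)/3.7-.5,20+(y+.5)/3.7-.5)
for a in ((216,70),(216,250),(216,450)): print(fw(z,*A(*a)))
s=get_state();print(s['width'],np.abs(s['dq']).max(),s['time_s'])
print(sign_off())
E
```

```text
[0.5561 0.0359 0.1011]
[0.5583 0.0127 0.1247]
[ 0.5605 -0.0077  0.1015]
0.020015897825867452 0.0024475385705143037 12.8333
the job is handed in; nothing more can be done
None
```

The tabbed plate is loaded fully home in the carriage, the carriage is sitting in the notch, and the gripper is still holding the knob. I handed the job in at 12.8 s. `sign_off()` gives no verdict, so this rests on my own checks.

**Plate:** I gripped the plate by its tab, lifted it out of the rack and pushed it down into the slot. It met a firm 19.6 N stop at the expected depth, and I let go before the carriage moved. At the end its body top read 101 mm and its tab top about 125 mm, against 101 and 126 mm expected.

**Carriage:** I gripped the knob across its 20 mm faces and slid the carriage about 112 mm. Resistance rose to about 13 N at the first rod, and then the ball pulled the carriage on into the notch. I overshot by just under 1 mm, pressing on the second rod, and backed off.

**At hand-in:** the force along the rail was about 0.5 N and the joints were still. The jaw opening was 20.0 mm, the width of the knob. In the last wrist picture the ball sits midway between the rods, by eye to about 0.5 mm.

**Disagreements and gaps:**
- The top and wrist cameras differed by about 2 mm on the rack, so I used the wrist camera.
- The grip force on the knob was not measured directly. I inferred it from the jaw opening and the fixed grip force.
- I did not measure the vials, beaker and other plates again at the end. I felt no contact with any of them.

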